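Zero the film thickness gauge, then lift its foot with the cam lever and hold it up

TASK

Get the bench thickness gauge ready for a strip of film: while its presser foot is still down on the anvil, press the round zero key on the readout fully down and let it come back up. Then swing the gauge's spring-loaded cam lever up to the point where the cam lifts the foot highest (lever straight up, neither short of the top nor over it), and finish while still holding the lever there, because it springs back when let go. Do not knock the film roll, beaker or petri dish standing about.

Things in the scene. Friction and masses are not known exactly. Their poses are not given: they have to be found in the camera images.
- gauge: bench thickness gauge, fixed: grey C-shaped frame, base 170 x 110 mm, head 125 mm high over a round steel anvil. Origin: centre of the base's underside, on the worktop; its -x axis points to the gauge's front (the open side with anvil and foot), +y to the lever's side, z up. The spindle stands upright at (-40, 0) mm, its cap 198 mm high with the foot down
- cam_axis (a point): point on the axis of the horizontal cam shaft, in the lever arm's vertical plane of swing: (-40, 51, 150) mm of the gauge's frame. The shaft runs along the gauge's y axis; the ball's centre circles this point at 90 mm
- cam_lever: the cam lever with its hub, shaft and round steel eccentric: a straight steel rod, 8 mm diameter, with a black ball knob of 24 mm at its free end. Origin on the shaft's axis in the gauge's middle, at (-40, 0, 150) mm of the gauge's frame; its own -x axis points along the rod to the ball, its y axis along the shaft
- lever_ball (a point): centre of the ball knob, (-90, 51, 0) mm of the lever's frame. At the start the rod lies level, pointing to the gauge's front: the ball is at (-130, 51, 150) mm of the gauge's frame; straight up it is at (-40, 51, 240) mm. Nothing stands within 25 mm of the ball on either side
- lever_angle (a joint): cam lever's angle, rad: 0 = level, pointing to the front (rest); grows as the ball rises and swings back; 1.571 = straight up, where the cam lifts the foot highest; 2.2 = back stop, past the top, where the foot has come down again to 9.7 mm. A spring turns it back to 0 when let go; about 2 to 4 N at the ball moves it
- foot (a joint): lift of the presser foot off the anvil, m: 0 = on the anvil, 0.012 = highest. Driven by the cam only: lift = 0.012 * sin(lever angle), so it falls off again past the top
- readout: the gauge's readout, fixed: white desk case 120 mm wide (y), 110 mm deep (x), with a tilted grey display at the back (up to about 70 mm high) and a level key deck 30 mm high along its front (-x side). Origin: centre of its underside, on the worktop. Two small flat oblong grey keys on the deck do not move
- zero_key_top (a point): centre of the top of the round zero key, a raised black button of 22 mm diameter in a round grey collar, at (-34, 34) mm of the readout's frame (the front corner on the +y side); it is pressed straight down
- zero_key (a joint): travel of the zero key, m: 0 = up, 0.005 = fully down; a spring pushes it back up; about 5 N presses it fully
- film_roll: bystander, loose: small roll of clear film on a cardboard core, 52 x 42 mm, lying behind the gap between gauge and readout; origin at the centre of its underside
- beaker_25: bystander, loose: small glass beaker, 39 mm wide, 50 mm high; origin at the centre of its underside
- petri_dish: bystander, loose: flat glass dish, 59 mm wide, 14 mm high; origin at the centre of its underside

How it is judged (in metres and radians):
On the way, in this order (a step that is already met when the one before it is completed fails the run):
1. the zero key is pressed fully down while the foot rests on the anvil (value of joint zero_key above 0.0042 m and value of joint foot below 0.0006 m), for 0.1 s.
2. the zero key has come back up, the foot still on the anvil (value of joint zero_key below 0.001 m and value of joint foot below 0.0006 m), for 0.1 s.
3. the cam lever is held by the fingers at the highest lift (value of joint foot above 0.0114 m and value of joint lever_angle between 1.3 and 1.84 rad and contact force between the fingers and cam_lever above 0.5 N), for 0.3 s.
At the end, for the whole second after the job is handed in: The fingers still hold the cam lever (contact force over 0.5 N), it stands still within about 0.26 rad (15 degrees) of straight up, so the foot is lifted at least 11.4 of its 12 mm; the zero key is up (all of step 3 and velocity of joint lever_angle between -0.15 and 0.15 rad/s and value of joint zero_key below 0.001 m); the arm keeps its last pose, push and grip.
It fails at once if the film roll, beaker or petri dish is pushed more than 40 mm or the beaker is tipped over (distance of any of film_roll, beaker_25, petri_dish from where it was at the start of the episode above 0.04 m or angle between beaker_25's own z axis and vertical above 0.6 rad).
It also fails if it takes over 58 s, if anything falls off the work surface, if the arm or the gripper's body presses on something with over 40 N, if the wrist force passes 120 N, or if a joint passes its speed limit or range.

ROBOT

A 6-joint arm with a two-finger parallel gripper is mounted at the origin on a cart in front of the work surface, level with it; the furniture and walls round the work are solid. World frame = base frame: x ahead of the robot, y to its left, z up, the work surface at z = 0. Lengths are in mm, angles in rad, forces in N, time in s.
With the tool pointing down it reaches from about 300 to 825 mm from the base axis. Payload 5.4 kg.
Tool frame: the origin (TCP) lies at the very end of the fingers, on their centre line; the grasp point (between the pads) lies 19 mm behind it; z points along the fingers, y is the line along which they close (so a half turn about z gives the same grasp; the last joint's range is limited). The gripper opens to 92 mm and grips with 3 to 60 N. Pads are 20 mm wide; open, the fingers measure 128 mm over their backs; the gripper's body (75 mm by 189 mm) begins 69 mm behind the grasp point.
Start: joints at [-1.31, 0.158, 1.597, -0, 1.386, -0.21], TCP at [260.795, -512.438, 214.601] pointing down, gripper open.
Joint ranges: [-2.91, 2.91], [-0.94, 2.29], [0.18, 2.7], [-1.29, 4.43], [0.17, 2.64], [-3, 3]. Speed limits (rad/s): [2.57, 2.57, 3.14, 3.14, 3.14, 3.14].

INTERFACE

Orientations are given as a 3x3 rotation matrix whose columns are the frame's x, y, z axes.
In Python, from station import r, planner, camera, finish_job gives the robot as it stands (r), with the cameras as plain functions, the kinematics (planner) and the job as plain functions. Calls block until the motion is done:
- r.movep(position, orientation): joint-space move of the TCP to a pose.
- r.movel(position, attitude=None, vel=150, force_limit=None): straight line of the TCP; attitude=None keeps the orientation; vel is the mean speed in mm/s. With force_limit (N) it stops when the force on the tool has changed by that much, and returns True; else False.
- r.move_joints(angles): joint-space move.
- r.grip(opening): finger opening in mm; the grip force is fixed at half the most; returns when the fingers have stopped.
- r.dwell(seconds).
- planner.solve_ik(position, orientation): joint angles nearest the present ones, or None.
- camera(name): name is "scene" or "side" or "wrist"; returns a dict with "pixels" (420x560x3 uint8, red, green, blue), "fx", "fy", "cx", "cy" (pixels), "R" (3x3) and "t" (3): a world point X has camera coordinates R X + t. Camera axes: x right, y down, z forward; pixel columns grow to the right and rows downward; lengths in mm; the calibration is good to about 2 mm. A picture is of the moment at which its call begins. There is no depth.
A pose or a line that the arm cannot do raises r.MotionError and nothing moves.
- finish_job(): hands the job in; it is judged then, once.
Readings, each from a call of its own:
- r.get_time(): time.
- r.get_joint_positions(): joint angles.
- r.get_joint_vel(): joint speeds.
- r.get_joint_efforts(): joint torques, N m.
- r.get_tool_pos(): TCP position.
- r.get_tcp_rot(): TCP orientation.
- r.get_force(): force on the tool from outside, world axes, zero at the start.
- r.get_torque(): the same for the moment, N m.
- r.get_opening(): finger opening in mm.
- r.get_finger_force(): force on a finger pad.
Only numpy, scipy, OpenCV 4.12 (cv2) and the standard library are available. Lean on these libraries where they do the work, as an engineer would, in place of code of your own. Each camera call takes 0.05 s, during which the arm holds its last target. There are 200 camera calls.

## Working session

There is one attempt and no reset: what is moved stays moved. The work goes in short steps, each a Python script; the robot and the scene stay as the last script left them, time stands still between calls to the robot, and variables do not carry over. Pictures are saved under pics/ and viewed, at most 10 in all, crops included, and the job is handed in when it is done.

```bash
mkdir -p pics; python3 - <<'E'
from station import r, planner, camera, finish_job
import cv2,pickle
d={}
for n in("scene","side"):
    c=camera(n);d[n]=c;cv2.imwrite(f"pics/{n}.png",c["pixels"][:,:,::-1])
    print(n,c["fx"],c["cx"],c["cy"],c["R"],c["t"])
pickle.dump(d,open("cam0.pkl","wb"))
E
```

```text
scene 525.1924669624258 285.29481742333763 210.2375190097054 [[-0.60679539 -0.79466151  0.01767563]
 [-0.36389265  0.25795706 -0.89500854]
 [ 0.70666929 -0.54951909 -0.44569864]] [ 516.00629486  213.62234919 1013.36099766]
side 447.38437767988154 289.8693633011101 211.9654543249905 [[-0.93752336 -0.34772966 -0.01157737]
 [-0.19384276  0.54967872 -0.8125751 ]
 [ 0.2889203  -0.75956395 -0.58274151]] [ 556.92827598   40.08404942 1098.69775628]
```

View pics/scene.png

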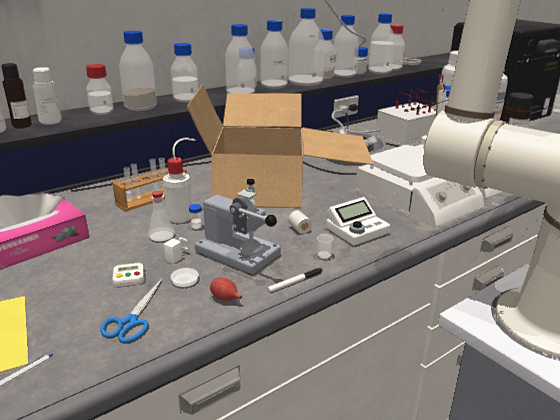

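View pics/side.png

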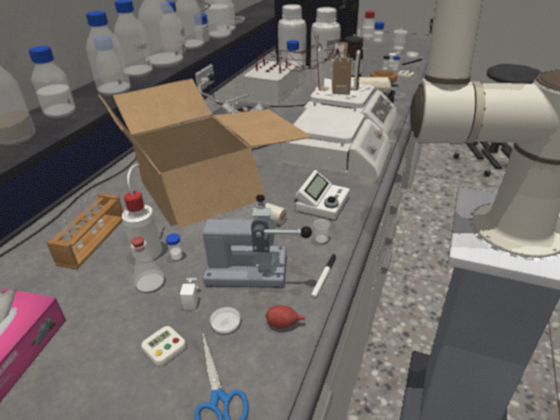

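The scene view shows the gauge near (240,230) with its ball at (271,220), and the readout near (358,222). In the side view the ball is at (306,232) and the key near (331,201). I'll enlarge both.

```bash
python3 - <<'E'
import cv2
for n,(u,v) in{"scene":(192,172),"side":(198,172)}.items():
    a=cv2.imread(f"pics/{n}.png")[v:v+120,u:u+200]
    a=cv2.resize(a,None,fx=4,fy=4,interpolation=cv2.INTER_CUBIC)
    for k in range(0,200,20): cv2.putText(a,str(u+k),(4*k,10),0,.35,(0,255,255));cv2.line(a,(4*k,12),(4*k,18),(0,255,255))
    for k in range(20,120,20): cv2.putText(a,str(v+k),(0,4*k),0,.35,(0,255,255))
    cv2.imwrite(f"pics/{n}_z.png",a)
E
```

```text
(no output)
```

View pics/scene_z.png

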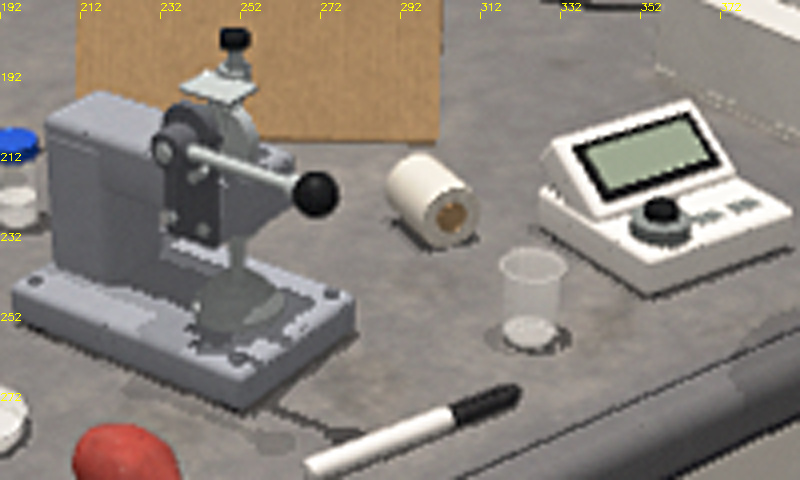

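View pics/side_z.png

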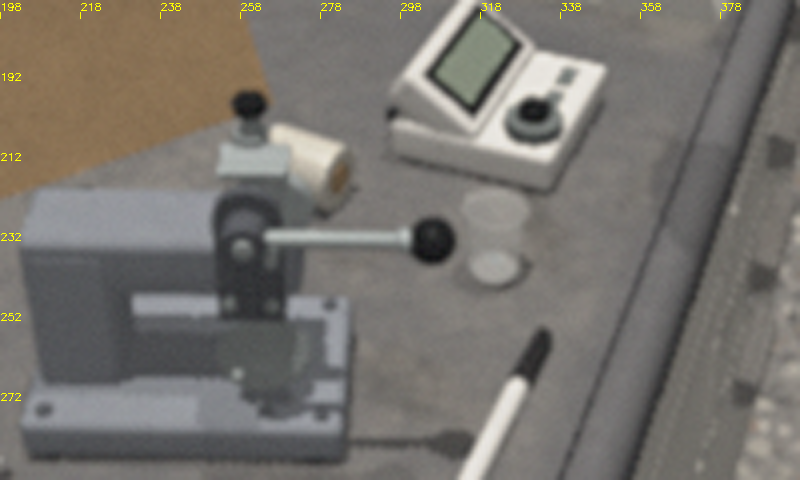

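The crops show:

| Feature | Scene crop px | Side crop px |
|---|---|---|
| Ball | (316,194) | (433,240) |
| Shaft end | (163,150) | (241,247) |
| Key top | (661,209) | (534,108) |
| Base corner, front | (240,410) | (345,460) |
| Base corner, back | (15,310) | (25,458) |
| Beaker foot | (530,335) | (494,268) |
| Roll, front end | (452,216) | (338,178) |
| Spindle cap | (235,38) | (249,104) |

```bash
cat >h.py <<'E'
import numpy as np,cv2
def P(c):
    K=np.array([[c["fx"],0,c["cx"]],[0,c["fy"],c["cy"]],[0,0,1]]);return K@np.c_[c["R"],c["t"]]
def tri(c1,p1,c2,p2):
    X=cv2.triangulatePoints(P(c1),P(c2),np.array(p1,float),np.array(p2,float))[:,0];X=X[:3]/X[3]
    e=[]
    for c,p in((c1,p1),(c2,p2)):
        q=P(c)@np.r_[X,1];e.append(q[:2]/q[2]-p)
    return X,np.hypot(*np.array(e).T)
E
python3 - <<'E'
import pickle,numpy as np
from h import *
d=pickle.load(open("cam0.pkl","rb"))
pts=dict(ball=((316,194),(433,240)),shaftend=((163,150),(241,247)),key=((661,209),(534,108)),cF=((240,410),(345,460)),cB=((15,310),(25,458)),beaker=((530,335),(494,268)),roll=((452,216),(338,178)),cap=((235,38),(249,104)),
 deckF=((652,296),(547,192)),deckFr=((792,250),(607,100)))
o=np.array
for k,(a,b) in pts.items():
    X,e=tri(d["scene"],o(a)/4-.375+o((192,172)),d["side"],o(b)/4-.375+o((198,172)))
    print(k,X.round(1),e.round(2))
E
```

```text
ball [423.8 365.9 149.7] [0.07 0.11]
shaftend [507.8 402.5 150.6] [0.09 0.14]
key [447.9  92.6  46.7] [0.02 0.03]
cF [464.  386.1   8.2] [0.09 0.12]
cB [625.3 435.5   6.9] [1.28 1.91]
beaker [439.7 200.7   1.4] [0.05 0.06]
roll [551.9 168.4  19.7] [0.22 0.3 ]
cap [526.4 344.8 192.4] [0.21 0.32]
deckF [ 4.316e+02  1.116e+02 -3.000e-01] [0.45 0.58]
deckFr [420.8   0.7   1.1] [0.06 0.07]
```

```bash
cat >>h.py <<'E'
def down(yaw):
    y=np.array([-np.sin(yaw),np.cos(yaw),0]);z=np.array([0,0,-1.]);return np.c_[np.cross(y,z),y,z]
E
python3 - <<'E'
from station import r, planner, camera, finish_job
from h import *
import time
for yaw in(-.1,np.pi-.1): print(yaw,planner.solve_ik([448,93,150],down(yaw)))
for yaw in(.309,.309+np.pi):
    for p in([424,366,131],[509.5,393,221]): print(yaw,planner.solve_ik(p,down(yaw)))
print(r.get_tcp_rot())
r.movel([261,-512,300]); r.grip(0)
q=planner.solve_ik([448,93,250],down(-.1)); q2=planner.solve_ik([448,93,250],down(np.pi-.1)); 
q=min([a for a in(q,q2) if a is not None],key=lambda a:abs(a[5]));
r.move_joints(q); 
p=r.get_tool_pos(); print(p); r.movel([447.9,92.6,90])
c=camera("wrist"); cv2.imwrite("pics/w1.png",c["pixels"][:,:,::-1])
c=camera("side"); cv2.imwrite("pics/s1.png",cv2.resize(c["pixels"][100:250,220:420,::-1],None,fx=4,fy=4))
print(r.get_tool_pos(),r.get_opening(),r.get_force(),r.get_time())
E
```

```text
-0.1 [-6.04607783e-02 -9.22684276e-02  1.98598970e+00 -4.44089210e-16
  1.24787138e+00 -1.53125711e+00]
3.041592653589793 [-6.04607783e-02 -9.22684276e-02  1.98598970e+00 -4.44089210e-16
  1.24787138e+00  1.61033555e+00]
0.309 [ 4.96380360e-01  1.98366484e-01  1.72293512e+00 -4.44089210e-16
  1.22029105e+00 -1.38341597e+00]
0.309 [ 4.69589972e-01  3.29704776e-01  1.38140349e+00 -4.44089210e-16
  1.43048438e+00 -1.41020635e+00]
3.4505926535897933 [ 4.96380360e-01  1.98366484e-01  1.72293512e+00 -4.44089210e-16
  1.22029105e+00  1.75817669e+00]
3.4505926535897933 [ 4.69589972e-01  3.29704776e-01  1.38140349e+00 -4.44089210e-16
  1.43048438e+00  1.73138630e+00]
[[ 8.91213984e-01  4.53582897e-01 -4.36531374e-04]
 [ 4.53582994e-01 -8.91212670e-01  1.56314247e-03]
 [ 3.19972399e-04 -1.59109764e-03 -9.99998683e-01]]
[448.31899459  92.38440473 250.10981916]
[448.72371626  92.53663415  90.96106035] 0.09800636336096755 [ 0.02320976  0.16723743 -0.58058071] 5.75
```

View pics/w1.png

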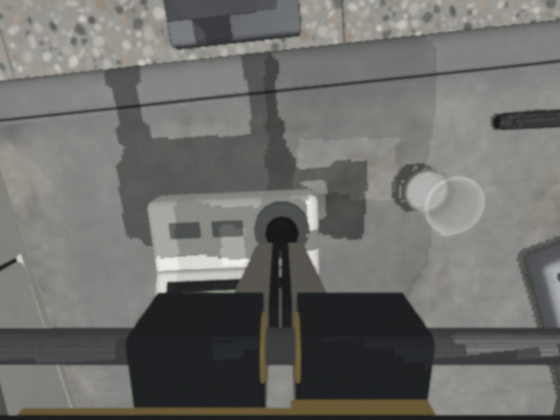

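View pics/s1.png

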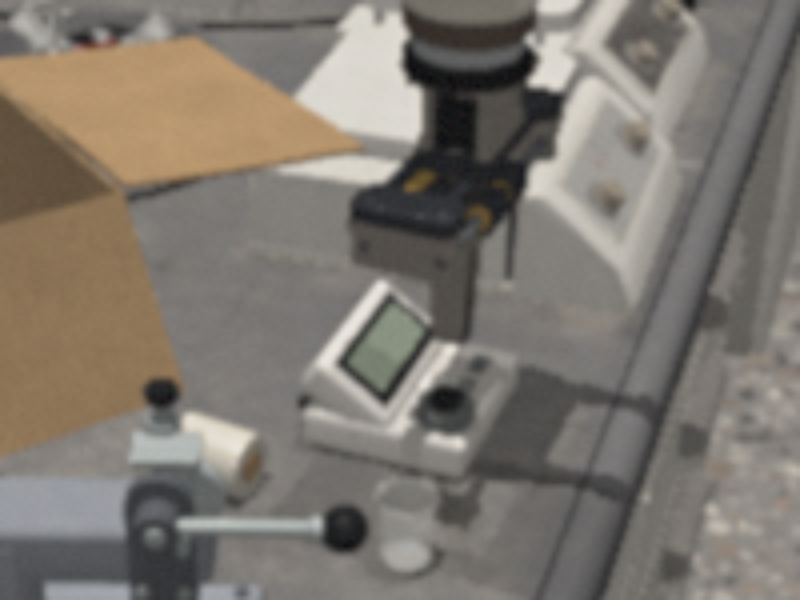

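The wrist view puts the key at about (281,230), right in line with the closed fingertips. In the side view the tips hang clear above the readout. I'll press now.

```bash
python3 - <<'E'
from station import r, planner, camera, finish_job
from h import *
c=camera("wrist"); q=P(c)@np.r_[447.9,92.6,46.7,1]; print("pred key px",q[:2]/q[2])
h=r.movel([447.9,92.6,32],vel=15,force_limit=14)
print(h,r.get_tool_pos(),r.get_force()); r.dwell(.4)
print(r.get_tool_pos(),r.get_force())
c=camera("side"); cv2.imwrite("pics/s2.png",cv2.resize(c["pixels"][130:250,220:420,::-1],None,fx=4,fy=4))
E
```

```text
pred key px [280.33429859 231.21858888]
True [448.001263    92.59653725  46.34555939] [-1.89094635 -0.04908896  6.94772582]
[447.95898114  92.5968732   46.31336936] [-2.85613672 -0.32655435  7.18123352]
```

View pics/s2.png

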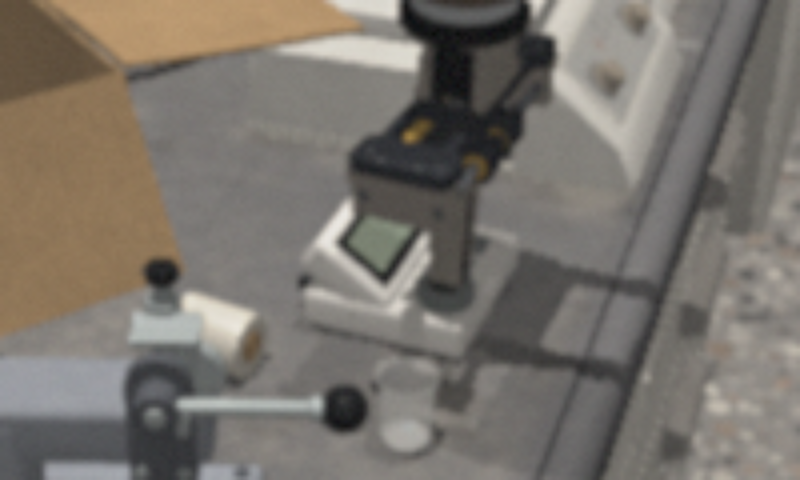

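The tips are on the key, but it isn't clear that it's fully down. I'll push further in small steps and watch the force.

```bash
python3 - <<'E'
from station import r, planner, camera, finish_job
from h import *
for z in(45.6,45,44.4,43.8,43.2,42.6,42,41.4,40.8,40.2):
    r.movel([447.9,92.6,z],vel=10); r.dwell(.1); f=r.get_force(); print(z,r.get_tool_pos().round(2) if hasattr(r.get_tool_pos(),'round') else r.get_tool_pos(),np.round(f,2))
    if f[2]>22: break
print(r.get_time())
E
```

```text
45.6 [448.02  92.61  46.29] [-3.3   0.85  8.67]
45 [448.08  92.6   46.22] [-5.83  0.47 13.57]
44.4 [448.12  92.58  46.15] [-7.78  0.18 17.88]
43.8 [448.17  92.59  46.06] [-10.95   0.    23.71]
10.2667
```

It's a hard stop at z = 46.2. As I lift, I'll log the force; the key's spring should show over about 5 mm if it was down.

```bash
python3 - <<'E'
from station import r, planner, camera, finish_job
from h import *
for z in(45.5,46.2,47,48,49,50,51,52,54):
    r.movel([447.9,92.6,z],vel=20); r.dwell(.1); print(z,np.round(r.get_tool_pos()[2],2),np.round(r.get_force(),2))
print(r.get_time())
E
```

```text
45.5 46.3 [-3.44  0.21  7.84]
46.2 46.42 [-1.28  0.51  3.87]
47 47.1 [-0.66 -0.65  4.13]
48 48.05 [ 0.02 -0.38  3.48]
49 49.05 [0.99 0.23 2.97]
50 50.0 [ 1.58 -0.22  2.35]
51 50.87 [ 0.46 -0.15  2.53]
52 51.6 [-0.26 -0.12 -0.05]
54 54.03 [-0.7  -0.34 -0.01]
13.4167
```

The spring force ran from z = 46.3 to 51.3, which is the full 5 mm of travel, and the key is back up. Next is the ball.

```bash
python3 - <<'E'
from station import r, planner, camera, finish_job
from h import *
r.movel([447.9,92.6,270],vel=200)
r.movep([423.8,365.9,270],down(.309)); r.grip(46)
r.movel([423.8,365.9,180],vel=120)
c=camera("wrist"); q=P(c)@np.r_[423.8,365.9,149.7,1]; print("pred",q[:2]/q[2],r.get_time())
im=c["pixels"][:,:,::-1].copy(); cv2.imwrite("pics/w2.png",im)
E
```

```text
pred [279.54843863 238.58597876] 17.4667
```

View pics/w2.png

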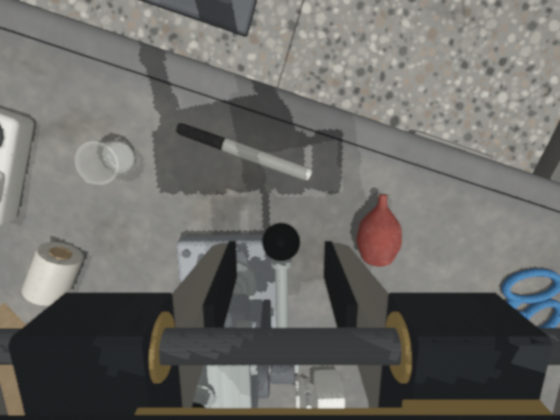

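The ball sits at (281,242) against a predicted (279.5,238.6), about 2 mm off, and the rod runs parallel to the tool's x-axis. I'll grasp it and swing.

```bash
python3 - <<'E'
from station import r, planner, camera, finish_job
from h import *
R=down(.309); d=np.array([np.cos(.309),np.sin(.309),0]); b=np.array([424.7,366.1,149.7])
r.movel(b-[0,0,19],vel=80); r.grip(10)
print("grip",r.get_opening(),r.get_finger_force(),np.round(r.get_force(),1))
for a in np.radians(np.arange(10,91,10)):
    r.movel(b-[0,0,19]+90*(1-np.cos(a))*d+[0,0,90*np.sin(a)],R,vel=50)
    f=r.get_force(); print(round(np.degrees(a)),np.round(f,1),np.round(r.get_tool_pos(),1),round(r.get_opening(),1))
    if np.linalg.norm(f)>30: break
r.dwell(.5)
print(r.get_finger_force(),np.round(r.get_force(),1),r.get_time())
for n in("scene","side"):
    c=camera(n)
    for k,X in dict(ball=b+90*d+[0,0,90],axis=b+90*d).items():
        q=P(c)@np.r_[X,1];print(n,k,(q[:2]/q[2]).round(1))
    u,v=(182,120) if n=="scene" else (190,130)
    cv2.imwrite(f"pics/end_{n}.png",cv2.resize(c["pixels"][v:v+150,u:u+200,::-1],None,fx=4,fy=4,interpolation=cv2.INTER_CUBIC))
E
```

```text
grip 22.08923860781653 30.000179708003998 [-1.   3.2  0.7]
10 [ 0.5  7.  -4.4] [425.7 367.1 145.8] 22.1
20 [-0.6  6.7 -5.2] [428.9 368.1 160.4] 22.3
30 [-3.   4.7 -3.8] [434.6 370.  174.3] 22.4
40 [-4.9  5.4 -3. ] [442.6 372.7 187.1] 22.5
50 [-7.6  3.3 -1.5] [453.  376.1 198.3] 22.1
60 [-6.8  3.5 -0.3] [465.2 380.2 207.7] 22.4
70 [-6.7  3.8  3.5] [479.  384.7 215. ] 22.3
80 [-6.8  4.4  5.3] [493.8 389.7 219.8] 22.1
90 [-5.5  4.8  6.4] [509.3 394.8 222.1] 22.2
30.001254379749298 [-5.5  4.9  5.7] 23.425
scene ball [234.2 167.7]
scene axis [235.4 208. ]
side ball [256.  191.3]
side axis [258.6 230.6]
```

View pics/end_side.png

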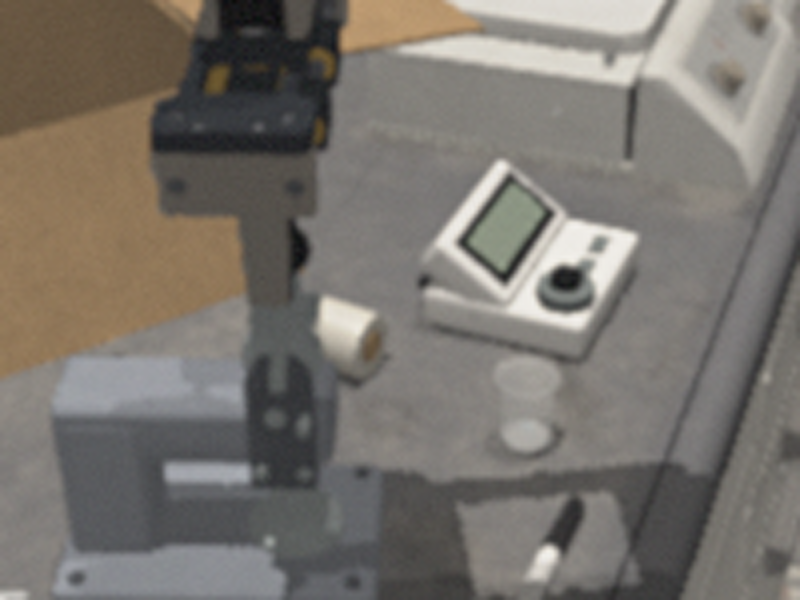

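The side view shows the rod upright between the hub at (275,415) and the fingers at (267,270). The readout and beaker have not moved. One last check comes from the scene view.

View pics/end_scene.png

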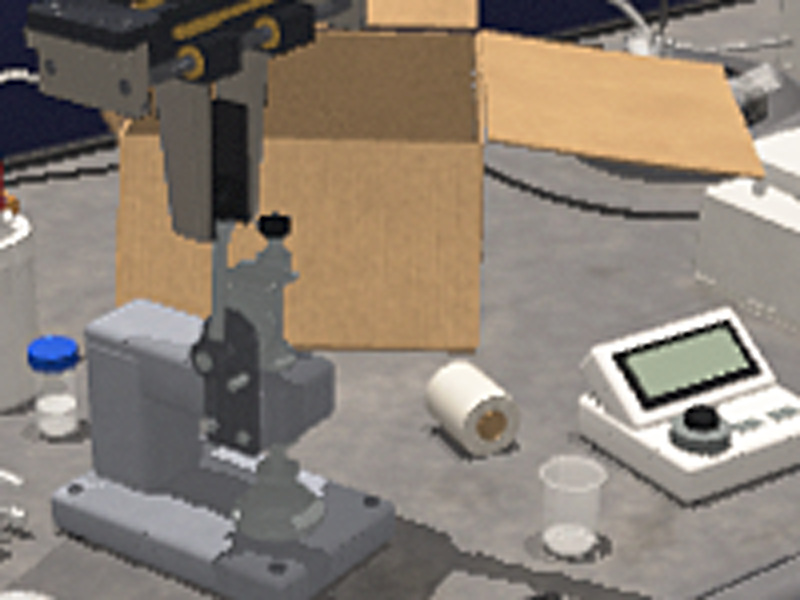

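In the scene view the rod runs from (217,335) up to (223,225), about 5° short of vertical towards the front. The 22 mm opening on a 24 mm ball fits that. I'll nudge 4 mm backward and hand in.

```bash
python3 - <<'E'
from station import r, planner, camera, finish_job
from h import *
p=np.array([424.7,366.1,130.7])+94*np.array([np.cos(.309),np.sin(.309),0])+[0,0,90]
r.movel(p,vel=20); r.dwell(1)
print(np.round(r.get_force(),1),r.get_finger_force(),r.get_opening(),r.get_time())
print(finish_job())
E
```

```text
[-5.9  4.7  6.7] 30.00132590532303 22.122376822712614 24.875
the job is handed in; nothing more can be done
None
```

I pressed the zero key through its full 5 mm travel and let it come back up with the foot still down. I then swung the cam lever to upright within a few degrees, judged from the camera views, and handed the job in at about 25 s with the fingers still holding it there. The film roll and beaker were clear of the arm and looked unmoved in the last views; I did not check the petri dish again at the end.

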